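Load the copper spool and lock the stand's collar

TASK

Load the copper-coloured spool on the green spool stand: first swing the stand's lock collar by its black knob back to the white (open) mark, then gently lower the spool, upright, over the spindle so that its flats face the two yellow tabs and its bottom flange sits flat on the seat; do not drop it. Then turn the collar to the red (locked) mark, stopping on the mark rather than at the end of its travel, so that the tabs lie over the flange, and let go. Leave the blue spool, the plate with the clay figure, the glue bottle and the spatula where they are.

Things in the scene. Friction and masses are not known exactly. Their poses are not given: they have to be found in the camera images.
- stand: Fixed green round base, 200 mm across, 10 mm high; origin at the centre of its underside on the bench, z up. The seat, spindle and collar are on its axis. To pass between the tabs of the open collar the spool's y axis must lie along the stand's y axis (either way round, to about 15 degrees).
- seat (a point): Centre of the round steel seat's top, on the stand's axis 18 mm above the bench, where the spool's underside rests; 80 mm across. The spindle rises from it: 14 mm thick, its tapered tip 93 mm above the bench.
- collar (a joint): Captive aluminium lock collar round the seat, turning about the stand's axis; rad, 0 = open (white mark, a stop), grows anticlockwise seen from above, 1.3 = locked (red mark), far stop at 1.6. Stays where it is left; takes about 0.12 N m (2 N at the knob) to turn. Ring 116 mm outside, 86 mm inside, top 24 mm above the bench.
- tab (a point): Inner end of one of the collar's two facing yellow hold-down tabs, 32 mm from the stand's axis; the tabs are 12 mm wide, 27 to 32 mm above the bench (3 mm over a seated spool's bottom flange). They turn with the collar; when it is open they lie on the stand's +y and -y axis.
- collar_knob (a point): Top centre of the collar's upright round black knob, 63 mm above the bench, 76 mm from the stand's axis; its grip is 18 mm thick and spans 31 to 63 mm in height. It turns with the collar and is in line with the axis and a mark when the collar is on that mark.
- open_mark (a point): White radial dash on the stand's base, 90 mm from its axis, 11.5 mm above the bench: open. In the stand's frame it lies at -0.65 rad from the +x axis.
- locked_mark (a point): Red radial dash on the stand's base, 90 mm from its axis, 11.5 mm above the bench: locked. In the stand's frame it lies at +0.65 rad from the +x axis.
- spool_copper: Loose white spool with copper winding and a copper ring on its top face; 60 mm high, about 0.2 kg, stands on the bench; origin at the centre of its underside, z up. Bore 19 mm. Bottom flange 6 mm thick, 76 mm along x, two flats 52 mm apart facing +y and -y. Top flange from 50 to 60 mm up, 54 mm along x, two flats 44 mm apart facing +y and -y: grip these.
- spool_blue: The same spool with blue winding and top ring; not to be used. Origin at the centre of its underside.
- plate: White plate, 160 mm across, with a small clay figure 78 mm high in its middle; leave alone. Origin under its centre.
- glue: White glue bottle with red cap, 52 mm across, 140 mm high; leave alone. Origin under its centre.
- spatula: Spatula lying on the bench, 180 mm long; leave alone.
Not all that is in view belongs to the job. What is shaped like the spool_copper but brown is not meant.

How it is judged:
By the outcome, as a careful person would: the job done as asked, in the order asked, and still so for the second after the job is handed in, with the robot touching nothing.
It also fails if it takes over 67 s, if anything falls off the work surface, if the arm or the gripper's body presses on something with over 40 N, if the wrist force passes 120 N, or if a joint passes its speed limit or range.

ROBOT

A 6-joint arm with a two-finger parallel gripper is mounted at the origin on the work surface. World frame = base frame: x ahead of the robot, y to its left, z up, the work surface at z = 0. Lengths are in m, angles in rad, forces in N, time in s.
With the tool pointing down it reaches from about 0.35 to 0.975 m from the base axis. Payload 4.9 kg.
Tool frame: the origin (TCP) lies midway between the tips of the shut fingers; the grasp point (between the pads) lies 19 mm behind it (ctrl.hold_point_z is the distance from the TCP to the grasp point, in m); z points along the fingers, y is the line along which they close (so a half turn about z gives the same grasp; the last joint's range is limited). The gripper opens to 85 mm and grips with 20 to 120 N. Pads are 22 mm wide; open, the fingers measure 114 mm over their backs; the gripper's body (76 mm by 85 mm) begins 54 mm behind the grasp point. The pads swing forward as they close: fully open they stand 13 mm farther back than shut.
Start: joints at [1.05, 0.053, 1.613, -0, 1.476, -0.119], TCP at [0.244, 0.575, 0.231] pointing down, gripper open.
Joint ranges: [-3.01, 3.01], [-1.01, 2.22], [0.06, 2.58], [-1.02, 4.17], [0.09, 2.62], [-3.14, 3.14]. Speed limits (rad/s): [2.57, 2.57, 3.14, 3.14, 3.14, 3.14].

INTERFACE

Orientations are given as a rotation vector (axis times angle).
In Python, from station import status, viewer, finish_job, ctrl gives the robot as it stands.
- The arm moves only by the shell command python3 -m jog 'ROWS' [FORCE]. ROWS is JSON, a list of rows, each a list of 7 numbers: the turn, a rotation vector about the tool's x, y, z each as a share of 5 degrees, from -1 to 1, then the shift along the tool's x, y, z each as a share of 30 mm, from -1 to 1, then the opening, from -1 (shut) to 1 (fully open). A call has 1 to 5 rows; each row shifts and turns the commanded pose from where the row before left it, along the tool's axes as they then stand; what a row does not reach is not made up. A row lasts 1/8 s, in which the tool goes at most 62.5 mm and 10.7 degrees, less where a joint would pass 70% of its speed; a pose out of reach is approached as far as the arm can. A call with a number of a shift or a turn outside -1 to 1 is refused whole. A call with a gripper value outside its range is refused whole. The fingers move at their own pace and stop on an object; FORCE is the grip in N (left out, the last holds). Time passes only in rows, so rows that do not move let the fingers close. It gives the time, the measured TCP pose, the force, the opening and the grip force at its end, in the units of the state.
- status.get_obs(): the state, without advancing time (a new reading comes with each control period).
- viewer.get_image(name): name is "side" or "top" or "wrist"; returns a dict with "img" (400x640x3 uint8, red, green, blue), "fovy" (degrees; the focal length in pixels is half the picture's height over the tangent of half this angle, whatever the lens; pixels are square), "cx", "cy" (the principal point, pixels), "rvec" (rotation vector, rad) and "tvec" (3), from world to camera coordinates, as OpenCV has them. Camera axes: x right, y down, z forward; pixel columns grow to the right and rows downward; lengths in m; the calibration is good to about 2 mm. A picture is of the moment at which its call begins. There is no depth.
- finish_job(): hands the job in; it is judged then, once.
The state is a dict: "t": time; "q": joint angles; "dq": joint speeds; "effort": joint torques, N m; "tool_pos": TCP position; "tool_rot": TCP orientation; "contact_force": force on the tool from outside, world axes, zero at the start; "wrist_torque": the same for the moment, N m; "opening": finger opening in m; "grip_force": force on a finger pad.
Only numpy, scipy, OpenCV 4.12 (cv2) and the standard library are available. Lean on these libraries where they do the work, as an engineer would, in place of code of your own. Each camera call takes 0.05 s, during which the arm holds its last target. There are 200 camera calls.

## Working session

There is one attempt and no reset: what is moved stays moved. The work goes in short steps, Python scripts to look and compute and a shell command to move; the robot and the scene stay as the last step left them, time stands still between calls to the robot, and variables do not carry over. Pictures are saved under pics/ and viewed, at most 10 in all, crops included, and the job is handed in when it is done.

```bash
ls; mkdir -p pics; python3 - <<'E'
from station import status, viewer, ctrl
import cv2, numpy as np
o=status.get_obs(); print(o['t'],o['tool_pos'],o['tool_rot'],o['opening'],ctrl.hold_point_z)
for n in ("side","top","wrist"):
    d=viewer.get_image(n); cv2.imwrite(f"pics/{n}0.png",d["img"][:,:,::-1])
    print(n,d["fovy"],d["cx"],d["cy"],d["rvec"],d["tvec"], [k for k in d])
E
```

```text
pics
0.0 [0.24411089 0.57467631 0.23006295] [-0.6267623  -3.07778555  0.00309201] 0.08505242336141994 0.0187
side 47.58436909205081 318.7000934911259 199.99046632319946 [ 2.27585948 -0.56931231  0.25310248] [-0.53903241  0.23783286  0.89582819] ['img', 'fovy', 'cx', 'cy', 'rvec', 'tvec']
top 51.30896733996646 317.46488826448507 196.16506270312425 [ 2.20650336 -2.20299545  0.10222717] [8.14968865e-04 6.13386729e-01 1.03745750e+00] ['img', 'fovy', 'cx', 'cy', 'rvec', 'tvec']
wrist 61.57240031718363 322.9675597673248 193.6052535932499 [-2.40768837 -1.59537335 -0.23172287] [-0.62305034 -0.03914993  0.37872104] ['img', 'fovy', 'cx', 'cy', 'rvec', 'tvec']
```

View pics/top0.png

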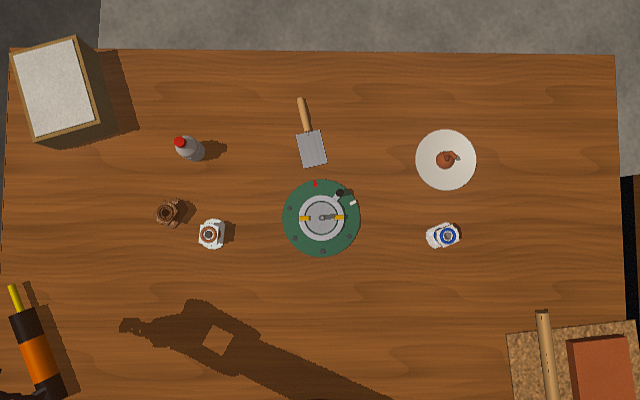

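View pics/side0.png

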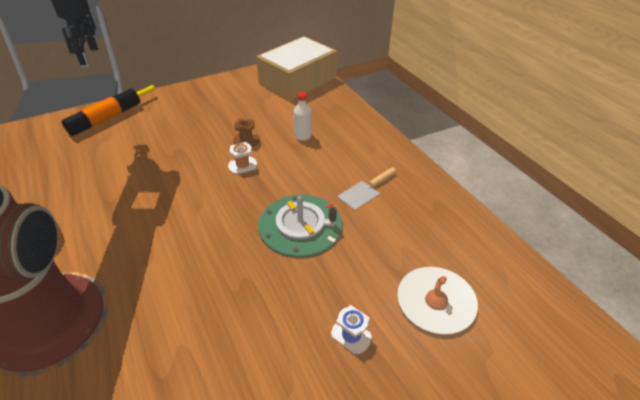

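Top view: stand at (321,218), red mark (315,183), white mark (352,203), knob ~(340,193). Copper spool is at (210,233), with the brown decoy at (170,212) and the blue spool at (443,236). The side view agrees: copper (240,155), stand (300,222).

```bash
cat > h.py <<'E'
import cv2, numpy as np
from scipy.spatial.transform import Rotation as R
from station import status, viewer, ctrl
class Cam:
    def __init__(s,name,save=None):
        d=viewer.get_image(name); s.img=d["img"]; s.hsv=cv2.cvtColor(s.img,cv2.COLOR_RGB2HSV)
        f=s.img.shape[0]/2/np.tan(np.radians(d["fovy"])/2)
        s.K=np.array([[f,0,d["cx"]],[0,f,d["cy"]],[0,0,1]]); s.R=R.from_rotvec(d["rvec"]).as_matrix(); s.t=np.array(d["tvec"]); s.c=-s.R.T@s.t
        if save: cv2.imwrite(f"pics/{save}.png",s.img[:,:,::-1])
    def ray(s,px):
        px=np.atleast_2d(px).astype(float); return (np.linalg.inv(s.K)@np.c_[px,np.ones(len(px))].T).T@s.R
    def plane(s,px,z):
        r=s.ray(px); return s.c+r*((z-s.c[2])/r[:,2])[:,None]
    def proj(s,p):
        q=(s.K@(s.R@np.atleast_2d(p).T+s.t[:,None])).T; return q[:,:2]/q[:,2:]
    def mask(s,lo,hi,box=None):
        m=cv2.inRange(s.hsv,np.array(lo),np.array(hi))
        if box is not None:
            k=np.zeros_like(m); x0,y0,x1,y1=[max(0,int(v)) for v in box]; k[y0:y1,x0:x1]=255; m&=k
        return m
    def blob(s,m):
        n,l,st,c=cv2.connectedComponentsWithStats(m); i=1+np.argmax(st[1:,4]); return c[i],st[i],(l==i)
def tri(cams,pxs):
    A=np.zeros((3,3));b=np.zeros(3)
    for c,p in zip(cams,pxs):
        r=c.ray(p)[0]; r/=np.linalg.norm(r); P=np.eye(3)-np.outer(r,r); A+=P;b+=P@c.c
    x=np.linalg.solve(A,b); return x,[np.round(c.proj(x)[0]-p,1) for c,p in zip(cams,pxs)]
def ell(m):
    c,_=cv2.findContours(m.astype(np.uint8),cv2.RETR_EXTERNAL,cv2.CHAIN_APPROX_NONE); c=max(c,key=cv2.contourArea); return cv2.fitEllipse(cv2.convexHull(c))
E
python3 - <<'E'
from h import *
T=Cam("top"); S=Cam("side")
np.set_printoptions(precision=4,suppress=True)
g=[]
for c,n in((T,'T'),(S,'S')):
    m=c.mask((55,60,30),(95,255,200)); _,st,l=c.blob(m); e=ell(l); pts=cv2.findContours(l.astype(np.uint8),0,1)[0]; 
    h=cv2.convexHull(max(pts,key=cv2.contourArea))[:,0]; p=c.plane(h,.01); x,r=cv2.minEnclosingCircle(p[:,:2].astype(np.float32)); ce=cv2.fitEllipse(p[:,:2].astype(np.float32)*1000)
    print(n,'green',st,e,x,r,ce)
def show(c,n,lo,hi,box,z,ca=None):
    ce,st,l=c.blob(c.mask(lo,hi,box)); print(n,ce,st,c.plane(ce,z)[0]); return ce
tr=show(T,'red',(0,150,80),(6,255,255),(290,170,340,200),.0115); tr2=show(T,'red2',(170,150,80),(180,255,255),(290,170,340,200),.0115) if T.mask((170,150,80),(180,255,255),(290,170,340,200)).any() else 0
show(T,'white',(0,0,180),(180,60,255),(345,190,365,212),.0115)
sw=show(S,'whiteS',(0,0,180),(180,60,255),(322,230,345,248),.0115)
for c,n,b in((T,'T',(325,182,352,206)),(S,'S',(322,200,345,228))): show(c,n+' knob',(0,0,0),(180,255,50),b,.063)
for c,b in((T,(195,215,227,252)),(S,(225,140,260,175))):
    x0,y0,x1,y1=b; print(T is c); cv2.imwrite(f"pics/crop{int(c is T)}.png",cv2.resize(c.img[y0:y1,x0:x1,::-1],None,fx=10,fy=10,interpolation=0))
x0,y0,x1,y1=(275,170,370,265)
cv2.imwrite("pics/stand.png",cv2.resize(T.img[y0:y1,x0:x1,::-1],None,fx=6,fy=6,interpolation=0))
a=np.full((600,800,3),0,np.uint8)
for f,x,w in(("crop1",0,(320,370)),("crop0",330,(350,350))):
    i=cv2.imread(f"pics/{f}.png"); i=cv2.resize(i,w); a[:i.shape[0],x:x+i.shape[1]]=i
cv2.imwrite("pics/c.png",a[:380])
E
```

```text
T green [ 282  179   78   78 2740] ((320.6009826660156, 217.68898010253906), (77.04645538330078, 77.36088562011719), 96.82459259033203) (0.5593628287315369, -0.006820803042501211) 0.09924215823411942 ((559.51025390625, -6.806235313415527), (196.3131561279297, 197.46963500976562), 179.48458862304688)
S green [ 259  197   79   59 1483] ((297.7650451660156, 226.246337890625), (58.8343505859375, 78.35546112060547), 93.57974243164062) (0.5565784573554993, -0.007060656789690256) 0.09818127006292343 ((551.1854858398438, -7.754044532775879), (181.14048767089844, 194.86257934570312), 3.2763733863830566)
red [314.65 183.05] [313 180   4   7  20] [0.6475 0.0088 0.0115]
white [352.5 202.5] [350 201   6   4  16] [ 0.5978 -0.0882  0.0115]
whiteS [331.  238.5] [328 236   7   6  26] [ 0.5984 -0.0848  0.0115]
T knob [339.5714 192.3469] [336 189   8   8  49] [ 0.6201 -0.0507  0.063 ]Traceback (most recent call last):
  File "<stdin>", line 14, in <module>
  File "<stdin>", line 10, in show
  File "h.py", line 22, in blob
    n,l,st,c=cv2.connectedComponentsWithStats(m); i=1+np.argmax(st[1:,4]); return c[i],st[i],(l==i)
                                                      ~~~~~~~~~^^^^^^^^^^
    return _wrapfunc(a, 'argmax', axis=axis, out=out, **kwds)
    return bound(*args, **kwds)
ValueError: attempt to get argmax of an empty sequence
```

```bash
python3 - <<'E'
from h import *
T=Cam("top"); S=Cam("side")
np.set_printoptions(precision=4,suppress=True)
a=np.full((560,800,3),0,np.uint8)
for c,b,s,x,y in((T,(192,213,230,253),6,0,0),(S,(225,137,262,177),6,0,260),(T,(275,170,370,265),5,300,0)):
    x0,y0,x1,y1=b; i=cv2.resize(c.img[y0:y1,x0:x1,::-1],None,fx=s,fy=s,interpolation=0); a[y:y+i.shape[0],x:x+i.shape[1]]=i
cv2.imwrite("pics/c.png",a)
print(T.c,S.c)
for z in(0,.06): print(T.plane((209,234),z))
print(tri((T,S),((209,234.5),(240,148))))
o=status.get_obs(); print(R.from_rotvec(o['tool_rot']).as_matrix()); 
E
```

```text
[0.5481 0.0343 1.0729] [ 0.2407 -0.6794  0.7938]
[[0.5173 0.2776 0.    ]]
[[0.519 0.264 0.06 ]]
(array([0.5175, 0.2628, 0.0662]), [array([-0.1,  0.2]), array([0.2, 0. ])])
[[-0.9204  0.3911 -0.0003]
 [ 0.3911  0.9204 -0.0004]
 [ 0.0001 -0.0005 -1.    ]]
```

View pics/c.png

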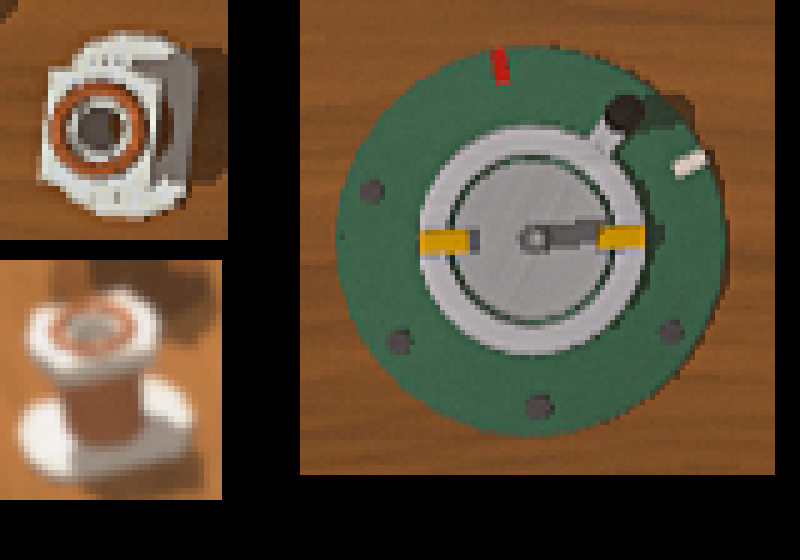

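View pics/wrist0.png

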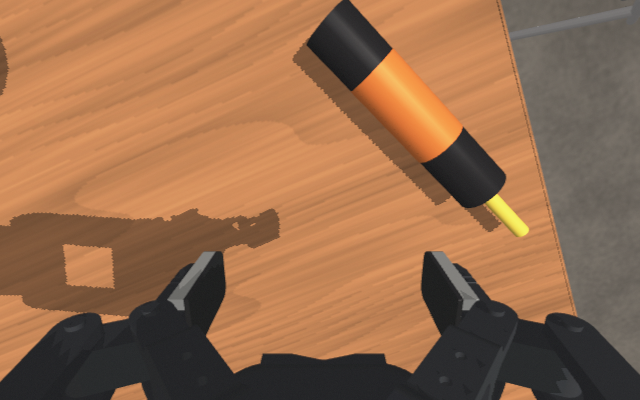

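Crops: copper ring centre top (208.7,234.7), long axis of its bottom flange runs along world x; on the stand the tabs lie nearly along world y, with the knob between the two marks. Going to the knob first.

```bash
python3 -m jog '[[0,0,0,-0.99,-0.72,0,0],[0,0,0,-0.99,-0.72,0,0],[0,0,0,-0.99,-0.72,0,0],[0,0,0,-0.99,-0.72,0,0],[0,0,0,-0.99,-0.72,0,0]]' 30
python3 -m jog '[[0,0,0,-0.99,-0.72,0,0],[0,0,0,-0.99,-0.72,0,0],[0,0,0,-0.99,-0.72,0,0],[0,0,0,-0.99,-0.72,0,0],[0,0,0,-0.99,-0.72,0,0]]'
python3 -m jog '[[0,0,0,-0.99,-0.72,0,0],[0,0,0,-0.99,-0.72,0,0],[0,0,0,-0.99,-0.72,0,0],[0,0,0,-0.99,-0.72,0,0],[0,0,0,-0.99,-0.72,0,0]]'
python3 -m jog '[[0,0,0,-0.99,-0.72,0,0],[0,0,0,-0.99,-0.72,0,0],[0,0,1,0,0,0,0],[0,0,1,0,0,0,0],[0,0,0.6,0,0,0,0]]'
python3 - <<'E'
from h import *
np.set_printoptions(precision=4,suppress=True)
o=status.get_obs(); M=R.from_rotvec(o['tool_rot']).as_matrix(); print(o['t'],o['tool_pos'],M)
W=Cam("wrist","w1"); print(W.c-o['tool_pos'],(W.c-o['tool_pos'])@M, W.R@M)
E
```

```text
t: 0.98
tool_pos: [0.3393, 0.4167, 0.2314]
tool_rot: [0.627, 3.078, 0.0]
contact_force: [0.5, -0.4, -0.1]
opening: 0.0427
grip_force: 0.0
t: 1.6
tool_pos: [0.4338, 0.2592, 0.2315]
tool_rot: [0.627, 3.078, 0.001]
contact_force: [0.2, 0.6, 1.4]
opening: 0.0425
grip_force: 0.0
t: 2.22
tool_pos: [0.5283, 0.1017, 0.2314]
tool_rot: [0.627, 3.078, 0.0]
contact_force: [0.8, -0.0, -0.5]
opening: 0.0427
grip_force: 0.0
t: 2.85
tool_pos: [0.5655, 0.0396, 0.2313]
tool_rot: [-0.975, -2.986, -0.0]
contact_force: [-0.8, -0.6, -0.0]
opening: 0.0425
grip_force: 0.0
2.85 [0.5655 0.0396 0.2313] [[-0.8074  0.5899 -0.    ]
 [ 0.5899  0.8074  0.    ]
 [ 0.0001  0.     -1.    ]]
[-0.0584  0.0419  0.1425] [ 0.0719 -0.0006 -0.1425] [[ 0.0011  1.      0.0004]
 [-0.9577  0.0012 -0.2878]
 [-0.2878 -0.0001  0.9577]]
```

View pics/w1.png

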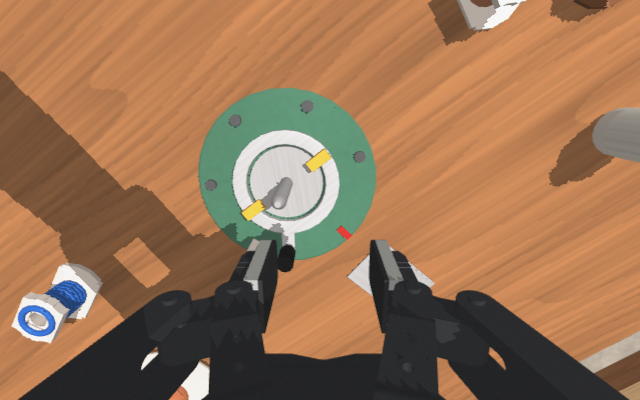

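Wrist view: stand centred ~(288,175), knob top ~(286,265), red mark (344,233); white mark hidden by the finger. Measure.

```bash
python3 - <<'E'
from h import *
np.set_printoptions(precision=4,suppress=True)
from scipy.optimize import least_squares
W=Cam("wrist"); T=Cam("top")
for c,b in((W,(190,80,400,232)),(T,(275,170,370,265))):
    m=c.mask((55,60,30),(95,255,220),b); _,_,l=c.blob(m)
    h=cv2.convexHull(max(cv2.findContours(l.astype(np.uint8),0,1)[0],key=cv2.contourArea))[:,0]
    h=h[(h[:,1]<b[3]-4)]; p=c.plane(h,.01)[:,:2]
    f=least_squares(lambda x:np.hypot(*(p-x[:2]).T)-x[2],[.56,0,.1],loss='soft_l1',f_scale=.001); print('stand',f.x)
    r=c.mask((0,170,90),(5,255,255),b if c is T else (330,220,360,245)); ce,st,l=c.blob(r); print('red',ce,st,c.plane(ce,.0115))
yc=[]
for c,b in((W,(230,140,340,225)),(T,(290,200,360,235))):
    m=c.mask((18,150,100),(32,255,255),b); n,l,st,ce=cv2.connectedComponentsWithStats(m)
    for i in np.argsort(-st[1:,4])[:2]+1: print('tab',ce[i],st[i,4],c.plane(ce[i],.032))
k=[]
for c,b in((W,(278,242,296,272)),(T,(330,185,350,204))):
    ce,st,l=c.blob(c.mask((0,0,0),(180,255,45),b)); print('knob',ce,st,c.plane(ce,.05)); 
i=cv2.resize(W.img[225:285,230:310,::-1],None,fx=8,fy=8,interpolation=0); cv2.imwrite("pics/k1.png",i)
E
```

```text
stand [ 0.559  -0.0062  0.0983]
red [344.0109 232.6196] [337 226  15  14  92] [[0.6479 0.0091 0.0115]]
stand [0.5166 0.0229 0.0525]
red [344. 237.] [344 235   1   5   5] [[ 0.5099 -0.0661  0.0115]]
tab [317.8346 160.0192] 260 [[0.5577 0.038  0.032 ]]
tab [253.03   209.7253] 233 [[ 0.5602 -0.0507  0.032 ]]
knob [285.7379 258.1994] [278 245  17  27 351] [[ 0.6204 -0.0505  0.05  ]]
knob [348.48 197.24] [348 191   2  13  25] [[ 0.609  -0.0738  0.05  ]]
```

View pics/k1.png

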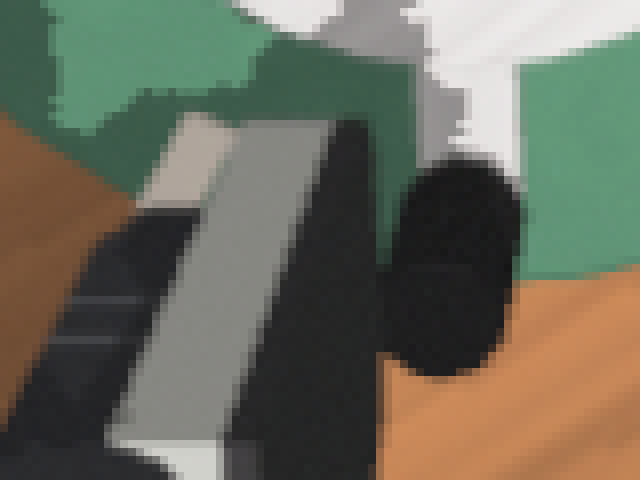

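```bash
python3 - <<'E'
from h import *
W=Cam("wrist")
T0=type('X',(),{})
T=Cam("top")
print(tri((T,W),((339.6,192.3),(286.2,265))))
E
python3 -m jog '[[0,0,0,-0.82,-0.335,0,0],[0,0,0,-0.82,-0.335,0,0],[0,0,0,-0.82,-0.335,0,0],[0,0,0,-0.82,-0.335,0,0],[0,0,0,0,0,1,0]]'
python3 -m jog '[[0,0,0,0,0,1,0],[0,0,0,0,0,1,0],[0,0,0,0,0,1,0],[0,0,0,0,0,0,0]]'
python3 - <<'E'
from h import *
W=Cam("wrist","w2")
E
```

```text
(array([ 0.62119387, -0.04977249,  0.06409285]), [array([-0.4, -0.4]), array([-1.3, -0.3])])
t: 3.72
tool_pos: [0.6246, -0.0536, 0.2042]
tool_rot: [0.973, 2.98, 0.001]
contact_force: [0.6, 0.4, -1.0]
opening: 0.0427
grip_force: 0.0
t: 4.22
tool_pos: [0.6196, -0.051, 0.1079]
tool_rot: [-0.97, -2.981, 0.001]
contact_force: [-0.3, 0.5, -0.2]
opening: 0.0427
grip_force: 0.0
```

View pics/w2.png

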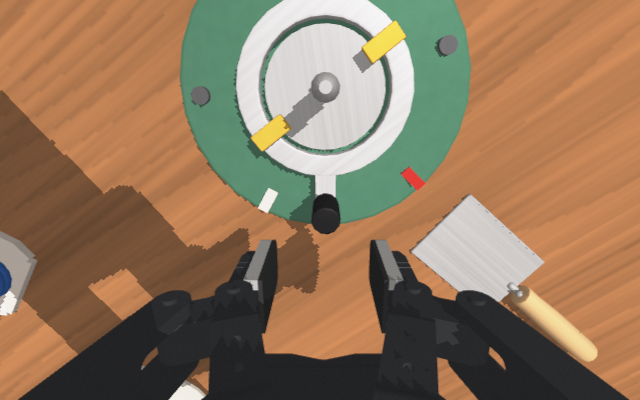

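Knob (325,218) lies centred between the fingers; white mark (268,200), red (412,178), spindle tip (325,86) all in view. Refine the stand's pose, descend, and close.

```bash
python3 - <<'E'
from h import *
np.set_printoptions(precision=4,suppress=True)
W=Cam("wrist")
P={}
for n,lo,hi,b in(('red',(0,170,90),(6,255,255),(395,160,430,195)),('white',(0,0,190),(180,40,255),(255,185,282,215))):
    ce,st,l=W.blob(W.mask(lo,hi,b)); P[n]=W.plane(ce,.0115)[0]; print(n,ce,st,P[n])
m=W.mask((18,150,100),(32,255,255),(240,10,420,160)); n,l,st,ce=cv2.connectedComponentsWithStats(m)
t=[W.plane(ce[i],.032)[0] for i in np.argsort(-st[1:,4])[:2]+1]; c=(t[0]+t[1])/2; print('tabs',t,c)
print('tip',W.plane((325,85),.093))
for n in P: print(n,np.degrees(np.arctan2(*(P[n]-c)[[1,0]])))
d=t[0]-t[1]; print(np.degrees(np.arctan2(d[1],d[0])), np.hypot(*(P['red']-c)[:2]),np.hypot(*(P['white']-c)[:2]))
E
python3 -m jog '[[0,0,0,0,0,1,0],[0,0,0,0,0,1,0],[0,0,0,0,0,0.5,0],[0,0,0,0,0,0,-1],[0,0,0,0,0,0,-1]]' 30
python3 -m jog '[[0,0,0,0,0,0,-1],[0,0,0,0,0,0,-1]]' 30
```

```text
red [410.9244 175.6303] [400 165  24  22 238] [0.6479 0.0087 0.0115]
white [266.9102 196.8359] [258 185  19  25 256] [ 0.5982 -0.0876  0.0115]
tabs [array([0.5582, 0.0373, 0.032 ]), array([ 0.5607, -0.0511,  0.032 ])] [ 0.5595 -0.0069  0.032 ]
tip [[ 0.5603 -0.0067  0.093 ]]
red 10.01417338973177
white -64.36121830452134
91.6152405488773 0.08976353248155218 0.08953677726639213
t: 4.95
tool_pos: [0.6223, -0.0508, 0.0376]
tool_rot: [0.971, 2.986, 0.0]
contact_force: [-0.8, -0.0, -2.2]
opening: 0.0167
grip_force: 29.6
t: 5.2
tool_pos: [0.6223, -0.0508, 0.0375]
tool_rot: [0.971, 2.986, 0.0]
contact_force: [0.4, -0.8, 0.7]
opening: 0.0166
grip_force: 29.9
```

```bash
python3 -m jog '[[0,0,1,0,-0.221,0,-1],[0,0,1,0,-0.221,0,-1],[0,0,1,0,-0.221,0,-1],[0,0,1,0,-0.221,0,-1],[0,0,1,0,-0.221,0,-1]]'
python3 -m jog '[[0,0,0,0,0,0,-1]]'
python3 - <<'E'
from h import *
o=status.get_obs(); M=R.from_rotvec(o['tool_rot']).as_matrix(); d=np.array(o['tool_pos'])[:2]-[.5595,-.0068]; print(np.hypot(*d),np.degrees(np.arctan2(d[1],d[0])),np.degrees(np.arctan2(M[1,1],M[0,1])),o['contact_force'])
E
```

```text
t: 5.82
tool_pos: [0.5979, -0.0731, 0.0375]
tool_rot: [-1.598, -2.705, -0.001]
contact_force: [-2.8, 2.3, 2.6]
opening: 0.0171
grip_force: 30.3
t: 5.95
tool_pos: [0.5977, -0.0732, 0.0374]
tool_rot: [-1.594, -2.707, -0.0]
contact_force: [-3.7, 1.2, 5.3]
opening: 0.0169
grip_force: 30.5
0.07660295214468893 -60.12629173476168 29.027228667528604 [-3.6625042   1.19659469  5.28190899]
```

```bash
python3 -m jog '[[0,0,0.9,0,-0.2,0,-1],[0,0,0,0,0,0,-1]]'
python3 -m jog '[[0,0,0,0,-0.04,0,-1],[0,0,0,0,0,0,-1]]'
python3 - <<'E'
from h import *
o=status.get_obs(); M=R.from_rotvec(o['tool_rot']).as_matrix(); d=np.array(o['tool_pos'])[:2]-[.5595,-.0068]; print(np.hypot(*d),np.degrees(np.arctan2(d[1],d[0])),np.degrees(np.arctan2(M[1,1],M[0,1])),o['contact_force']@M)
E
```

```text
t: 6.2
tool_pos: [0.5925, -0.0759, 0.0374]
tool_rot: [-1.697, -2.643, -0.0]
contact_force: [-4.4, 3.3, 5.7]
opening: 0.0172
grip_force: 30.6
t: 6.45
tool_pos: [0.5924, -0.076, 0.0374]
tool_rot: [1.698, 2.642, 0.003]
contact_force: [-1.2, 4.4, 5.8]
opening: 0.017
grip_force: 30.5
0.07662360179791854 -64.57710508904864 24.550412393699926 [ 4.51642435  0.79114055 -5.83354704]
```

```bash
python3 -m jog '[[0,0,0,0,-0.06,0,-1],[0,0,0,0,0,0,-1]]'
python3 - <<'E'
from h import *
o=status.get_obs(); M=R.from_rotvec(o['tool_rot']).as_matrix(); d=np.array(o['tool_pos'])[:2]-[.5595,-.0068]; print(np.hypot(*d),np.degrees(np.arctan2(d[1],d[0])),o['contact_force']@M)
E
```

```text
t: 6.7
tool_pos: [0.5923, -0.076, 0.0375]
tool_rot: [1.697, 2.639, 0.009]
contact_force: [4.6, 7.5, 1.9]
opening: 0.0168
grip_force: 30.3
0.07663784321444748 -64.62137047849345 [ 4.92891617  7.37197089 -1.87233497]
```

Collar is at its open stop (force rising, angle -64.6° = white mark). Release, rise, go to the copper spool.

```bash
python3 -m jog '[[0,0,0,0,0.08,0,0],[0,0,0,0,0,0,0],[0,0,0,0,0,0,0],[0,0,0,0,0,-0.5,0],[0,0,0,0,0,-1,0]]'
python3 -m jog '[[0,0,0,0,0,-1,0],[0,0,0,0,0,-1,0],[0,0,0,0,0,-1,0],[0,0,0,0,0,-1,0],[0,0,0,0.94,0.205,0,0.6]]'
python3 -m jog '[[0,0,0,0.94,0.205,0,0.6],[0,0,0,0.94,0.205,0,0.6],[0,0,0,0.94,0.205,0,0.6],[0,0,0,0.94,0.205,0,0.6],[0,0,0,0.94,0.205,0,0.6]]'
python3 -m jog '[[0,0,0,0.94,0.205,0,0.6],[0,0,0,0.94,0.205,0,0.6],[0,0,0,0.94,0.205,0,0.6],[0,0,0,0.94,0.205,0,0.6],[0,0,0,0.94,0.205,0,0.6]]'
python3 -m jog '[[0,0,0,0.94,0.205,0,0.6],[0,0,-1,0,0,0,0.6],[0,0,-1,0,0,0,0.6],[0,0,-1,0,0,0,0.6],[0,0,-1,0,0,0,0.6]]'
python3 -m jog '[[0,0,-1,0,0,0,0.6],[0,0,-1,0,0,0,0.6],[0,0,-1,0,0,0,0.6],[0,0,-1,0,0,0,0.6],[0,0,-1,0,0,0,0.6]]'
python3 -m jog '[[0,0,-1,0,0,0,0.6],[0,0,-1,0,0,0,0.6],[0,0,-1,0,0,0,0.6],[0,0,-1,0,0,0,0.6]]'
python3 - <<'E'
from h import *
W=Cam("wrist","w3"); T=Cam("top","top3")
E
```

```text
t: 7.32
tool_pos: [0.5908, -0.0765, 0.081]
tool_rot: [-1.699, -2.639, 0.002]
contact_force: [0.8, -0.1, -0.1]
opening: 0.0427
grip_force: 0.0
t: 7.95
tool_pos: [0.5881, -0.0499, 0.2067]
tool_rot: [1.699, 2.633, 0.004]
contact_force: [-0.1, 1.2, -0.3]
opening: 0.0596
grip_force: 0.0
t: 8.57
tool_pos: [0.5554, 0.0934, 0.2026]
tool_rot: [1.699, 2.641, 0.001]
contact_force: [-0.9, -0.0, -0.5]
opening: 0.0681
grip_force: 0.0
t: 9.2
tool_pos: [0.525, 0.2346, 0.2026]
tool_rot: [1.7, 2.641, 0.002]
contact_force: [0.1, 0.1, 0.3]
opening: 0.0686
grip_force: 0.0
t: 9.82
tool_pos: [0.5191, 0.2619, 0.2026]
tool_rot: [1.211, 2.898, 0.001]
contact_force: [-0.0, -0.0, -0.1]
opening: 0.0687
grip_force: 0.0
t: 10.45
tool_pos: [0.5191, 0.2618, 0.2026]
tool_rot: [0.555, 3.091, 0.001]
contact_force: [-0.1, -0.4, -1.1]
opening: 0.0685
grip_force: 0.0
t: 10.95
tool_pos: [0.5191, 0.2619, 0.2025]
tool_rot: [0.01, 3.14, 0.0]
contact_force: [-0.2, -0.3, 0.1]
opening: 0.0682
grip_force: 0.0
```

View pics/w3.png

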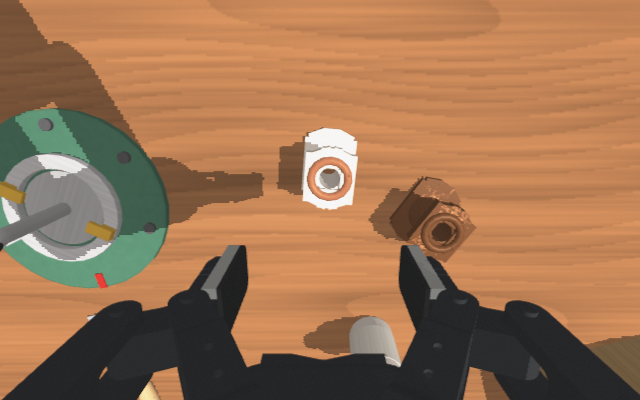

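Copper ring at (330,179), its flats left/right; brown decoy at (441,228), stand on the left. Measure spool pose and decoy clearance.

```bash
python3 - <<'E'
from h import *
np.set_printoptions(precision=4,suppress=True)
W=Cam("wrist"); o=status.get_obs()
m=W.mask((5,90,120),(16,220,255),(310,155,352,202)); _,_,l=W.blob(m); e=ell(l); print('ring',e, W.plane(e[0],.06))
S=cv2.cvtColor(cv2.imread('pics/side0.png'),cv2.COLOR_BGR2HSV)
print(tri((W,Cam("top")),(e[0],(208.7,234.7)))[0],'(top px from before)', tri((W,Cam("side")),(e[0],(240.3,148.3)))[0])
wm=W.mask((0,0,150),(180,70,255),(295,120,365,215))
for z,rows in((.06,range(162,203,3)),(.06,range(165,185,2))):
    L=[];Rr=[]
    for r in rows:
        c=np.where(wm[r])[0]; L.append((c.min()-.5,r)); Rr.append((c.max()+.5,r))
    print(L[::4],Rr[::4])
    for P in(L,Rr):
        p=W.plane(np.array(P),z)[:,:2]; vx,vy,x0,y0=cv2.fitLine((p*1000).astype(np.float32),cv2.DIST_HUBER,0,.01,.01).ravel(); print('edge ang',np.degrees(np.arctan2(vy,vx)),y0,x0)
bm=W.mask((0,60,20),(14,255,130),(380,170,480,265)); ys,xs=np.where(bm); print('brown ring',W.plane((441,231),.06))
cv2.imwrite('pics/s3.png',cv2.resize(W.img[115:215,280:380,::-1],None,fx=6,fy=6,interpolation=0))
E
```

```text
ring ((329.31707763671875, 178.47470092773438), (43.64552307128906, 44.2545166015625), 96.36146545410156) [[0.5186 0.2662 0.06  ]]
[0.5179 0.2654 0.0605] (top px from before) [0.5184 0.2661 0.0625]
[(np.float64(303.5), 162), (np.float64(302.5), 174), (np.float64(301.5), 186), (np.float64(302.5), 198)] [(np.float64(356.5), 162), (np.float64(355.5), 174), (np.float64(353.5), 186), (np.float64(352.5), 198)]
edge ang -2.183702 242.62584 518.58704
edge ang -5.627318 288.15692 522.49567
[(np.float64(302.5), 165), (np.float64(302.5), 173), (np.float64(301.5), 181)] [(np.float64(356.5), 165), (np.float64(355.5), 173), (np.float64(354.5), 181)]
edge ang -5.569655 242.4716 514.4522
edge ang -5.12817 288.89542 514.8407
brown ring [[0.5692 0.3685 0.06  ]]
```

View pics/s3.png

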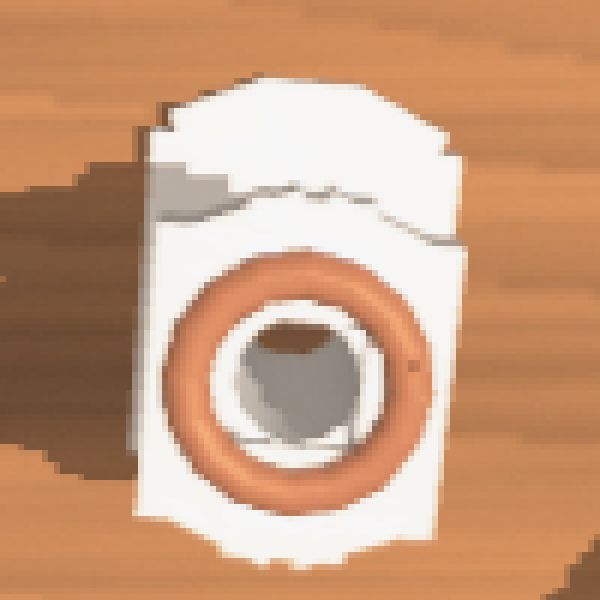

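```bash
python3 -m jog '[[0,0,0.95,0.02,0.127,0,0.4],[0,0,0,0,0,1,0.4],[0,0,0,0,0,1,0.4],[0,0,0,0,0,1,0.4],[0,0,0,0,0,0,0.4]]'
python3 - <<'E'
from h import *
o=status.get_obs(); M=R.from_rotvec(o['tool_rot']).as_matrix(); print(o['tool_pos'],np.degrees(np.arctan2(M[1,1],M[0,1])))
W=Cam("wrist","w4")
m=W.mask((5,90,120),(16,220,255)); _,st,l=W.blob(m&np.uint8(255)) if 0 else W.blob(W.mask((5,90,120),(16,220,255),(230,60,420,300)));print(st)
E
```

```text
t: 11.82
tool_pos: [0.5163, 0.265, 0.1084]
tool_rot: [-0.145, -3.133, 0.004]
contact_force: [-0.1, -0.5, 0.3]
opening: 0.0598
grip_force: 0.0
[0.51628595 0.26499572 0.10843933] 84.68675469474202
[  230    60   190   240 33112]
```

View pics/w4.png

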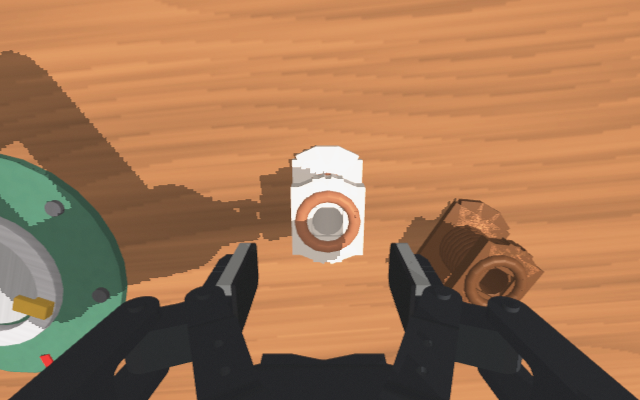

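Fingers straddle the spool squarely (ring ~(328,222)); image budget is used up, so numbers only from here.

```bash
cat >> h.py <<'E'
def ring(W,px=(328,222),z=.06,r=50):
    b=(px[0]-r,px[1]-r,px[0]+r,px[1]+r)
    m=W.mask((3,100,40),(16,255,255),b); w=W.mask((0,0,110),(180,75,255),b)
    near=cv2.dilate(w,np.ones((5,5)))
    n,l,st,c=cv2.connectedComponentsWithStats(m)
    best=min(range(1,n),key=lambda i:np.hypot(*(c[i]-px))+(1e3 if st[i,4]<100 else 0))
    e=ell(l==best); return e,W.plane(e[0],z)[0]
def tool():
    o=status.get_obs(); return np.array(o['tool_pos']),R.from_rotvec(o['tool_rot']).as_matrix(),o
E
python3 - <<'E'
from h import *
np.set_printoptions(precision=4,suppress=True)
W=Cam("wrist"); e,p=ring(W); t,M,o=tool(); print(e,p,t,(p-t)@M/.03)
E
```

```text
((326.087158203125, 217.45913696289062), (60.373291015625, 64.00899505615234), 86.40019989013672) [0.5186 0.2661 0.06  ] [0.5188 0.2659 0.1122] [0.0079 0.0043 1.7392]
```

```bash
python3 -m jog '[[0,0,0,0,0,1,0.4],[0,0,0,0,0,1,0.4],[0,0,0,0,0,0.6,0.4],[0,0,0,0,0,0,0.4],[0,0,0,0,0,0,-0.2]]' 40
python3 -m jog '[[0,0,0,0,0,0,-0.5],[0,0,0,0,0,0,-1],[0,0,0,0,0,0,-1],[0,0,0,0,0,0,-1]]' 40
python3 - <<'E'
from h import *
np.set_printoptions(precision=4,suppress=True)
t,M,o=tool(); print(t,o['opening'],o['grip_force'],o['contact_force'],np.degrees(np.arctan2(M[1,1],M[0,1])))
E
```

```text
t: 12.55
tool_pos: [0.5196, 0.2664, 0.0351]
tool_rot: [0.145, 3.136, 0.002]
contact_force: [-1.6, 3.4, 9.1]
opening: 0.0434
grip_force: 41.5
t: 13.05
tool_pos: [0.5198, 0.2664, 0.0351]
tool_rot: [0.144, 3.135, 0.002]
contact_force: [-0.1, -0.0, 5.2]
opening: 0.0432
grip_force: 41.7
[0.5198 0.2664 0.0351] 0.04320366862560519 41.7405599844642 [-0.0632 -0.0485  5.1525] 84.72932658815412
```

```bash
python3 -m jog '[[0,0,0,0,0,-0.3,-1],[0,0,0,0,0,-1,-1],[0,0,0,0,0,-1,-1],[0,0,0,0,0,-1,-1],[0,0,0,0,0,-1,-1]]'
python3 -m jog '[[0,0,0,-0.216,-0.895,-0.2,-1],[0,0,0,-0.216,-0.895,0,-1],[0,0,0,-0.216,-0.895,0,-1],[0,0,0,-0.216,-0.895,0,-1],[0,0,0,-0.216,-0.895,0,-1]]'
python3 -m jog '[[0,0,0,-0.216,-0.895,0,-1],[0,0,0,-0.216,-0.895,0,-1],[0,0,0,-0.216,-0.895,0,-1],[0,0,0,-0.216,-0.895,0,-1],[0,0,0,-0.216,-0.895,0,-1]]'
python3 -m jog '[[0,0,1,0,0,0,-1],[0,0,1,0,0,0,-1],[0,0,1,0,0,0,-1],[0,0,1,0,0,0,-1],[0,0,0.38,0,0,0,-1]]'
python3 -m jog '[[0,0,0,0,0,0,-1],[0,0,0,0,0,0,-1]]'
python3 - <<'E'
from h import *
np.set_printoptions(precision=4,suppress=True)
W=Cam("wrist","w5"); T=Cam("top","t5"); S=Cam("side","s5")
t,M,o=tool(); print(o['t'],t,np.degrees(np.arctan2(M[1,1],M[0,1])),(np.array([.5595,-.0068,0])-t)@M/.03,o['grip_force'])
# expected ring top centre: 0.0249 above TCP (grasp height .0351 <-> top .060)
p=t+[0,0,.0249]; print([c.proj(p)[0] for c in (W,T,S)])
m=W.mask((3,100,40),(16,255,255),(240,180,400,330)); n,l,st,c=cv2.connectedComponentsWithStats(m)
for i in range(1,n):
    if st[i,4]>60: print(st[i],c[i])
E
```

```text
t: 13.68
tool_pos: [0.5175, 0.2654, 0.1626]
tool_rot: [-0.144, -3.136, 0.001]
contact_force: [0.6, 0.3, -0.8]
opening: 0.0431
grip_force: 41.3
t: 14.3
tool_pos: [0.5375, 0.1281, 0.1676]
tool_rot: [-0.144, -3.136, 0.001]
contact_force: [-0.3, 0.3, -1.2]
opening: 0.0433
grip_force: 41.4
t: 14.92
tool_pos: [0.5574, -0.0084, 0.1676]
tool_rot: [-0.145, -3.136, -0.0]
contact_force: [-0.1, -0.1, -1.2]
opening: 0.0428
grip_force: 41.4
t: 15.55
tool_pos: [0.5575, -0.0075, 0.1677]
tool_rot: [-0.739, -3.052, 0.0]
contact_force: [-0.0, -0.6, -1.9]
opening: 0.0427
grip_force: 41.5
t: 15.8
tool_pos: [0.558, -0.0075, 0.1682]
tool_rot: [-0.737, -3.054, 0.0]
contact_force: [0.1, -0.2, -1.9]
opening: 0.0434
grip_force: 41.5
15.95 [ 0.5582 -0.0075  0.1683] 62.849363983123595 [-0.0277  0.0404  5.6109] 41.49608602572698
[array([325.1324, 282.4486]), array([324.3924, 217.1543]), array([298.4442, 163.1104])]
[294 198  62  19 451] [324.6608 205.2151]
[240 231  16  26 209] [245.177  244.6077]
[ 273  236  101   91 4213] [323.0935 280.3067]
[265 315  19  15  64] [269.5625 324.8906]
[365 314  17  16  66] [376.8636 324.3485]
```

```bash
python3 -m jog '[[0,0,0,-0.045,0.04,0,-1],[0,0,0,0,0,0.5,-1],[0,0,0,0,0,0.5,-1],[0,0,0,0,0,0.2,-1],[0,0,0,0,0,0,-1]]'
python3 - <<'E'
from h import *
np.set_printoptions(precision=4,suppress=True)
W=Cam("wrist")
t,M,o=tool(); print(o['t'],t,np.degrees(np.arctan2(M[1,1],M[0,1])),(np.array([.5596,-.0068,0])-t)@M/.03,M[:,2])
_,_,l=W.blob(W.mask((3,100,40),(16,255,255),(265,228,385,332))); e=ell(l); p=W.plane(e[0],t[2]+.0249)[0]; print(e,p,(p-t)@M)
E
```

```text
t: 16.58
tool_pos: [0.5592, -0.007, 0.131]
tool_rot: [-0.737, -3.052, 0.0]
contact_force: [0.2, -0.3, -1.1]
opening: 0.0432
grip_force: 41.5
16.625 [ 0.5598 -0.0071  0.1319] 62.82851079184579 [0.0067 0.0061 4.396 ] [-0.0007  0.0001 -1.    ]
((322.9952697753906, 280.7254333496094), (89.74873352050781, 99.82059478759766), 91.29265594482422) [ 0.558  -0.0072  0.1568] [ 0.0016 -0.0009 -0.0249]
```

```bash
python3 -m jog '[[0,0,0,-0.025,0.01,0,-1],[0,0,0,0,0,0.2,-1],[0,0,0,0,0,0.2,-1],[0,0,0,0,0,0.1,-1]]'
```

```text
t: 17.12
tool_pos: [0.5603, -0.0071, 0.1165]
tool_rot: [-0.738, -3.053, 0.0]
contact_force: [0.4, -0.2, -0.8]
opening: 0.043
grip_force: 41.5
```

```bash
python3 -m jog '[[0,0,0,0,0,0.2,-1],[0,0,0,0,0,0.2,-1],[0,0,0,0,0,0,-1]]'
```

```text
t: 17.5
tool_pos: [0.5602, -0.0071, 0.1044]
tool_rot: [-0.738, -3.052, 0.0]
contact_force: [0.1, -0.5, -0.8]
opening: 0.0433
grip_force: 41.5
```

```bash
python3 -m jog '[[0,0,0,0,0,0.25,-1],[0,0,0,0,0,0.25,-1],[0,0,0,0,0,0.25,-1],[0,0,0,0,0,0.25,-1],[0,0,0,0,0,0,-1]]'
python3 -m jog '[[0,0,0,0,0,0.15,-1],[0,0,0,0,0,0.15,-1],[0,0,0,0,0,0,-1]]'
```

```text
t: 18.12
tool_pos: [0.56, -0.0071, 0.0742]
tool_rot: [-0.738, -3.052, 0.0]
contact_force: [-0.6, 0.2, -2.3]
opening: 0.0433
grip_force: 41.5
t: 18.5
tool_pos: [0.5604, -0.0071, 0.0658]
tool_rot: [-0.738, -3.053, 0.0]
contact_force: [0.7, 0.4, -2.2]
opening: 0.0431
grip_force: 41.5
```

Past the tab tops without contact; ease down to the seat.

```bash
python3 -m jog '[[0,0,0,0,0,0.1,-1],[0,0,0,0,0,0.1,-1],[0,0,0,0,0,0.1,-1],[0,0,0,0,0,0,-1]]'
python3 -m jog '[[0,0,0,0,0,0.05,-1],[0,0,0,0,0,0.05,-1],[0,0,0,0,0,0,-1]]'
```

```text
t: 19.0
tool_pos: [0.5605, -0.0071, 0.0569]
tool_rot: [-0.738, -3.053, 0.0]
contact_force: [0.0, -0.2, -1.7]
opening: 0.0433
grip_force: 41.5
t: 19.38
tool_pos: [0.5606, -0.0071, 0.0541]
tool_rot: [-0.738, -3.053, 0.0]
contact_force: [0.5, -0.8, -1.4]
opening: 0.0433
grip_force: 41.5
```

```bash
python3 -m jog '[[0,0,0,0,0,0.03,-1],[0,0,0,0,0,0,-1]]'; python3 -m jog '[[0,0,0,0,0,0.03,-1],[0,0,0,0,0,0,-1]]'
```

```text
t: 19.62
tool_pos: [0.5608, -0.0072, 0.0534]
tool_rot: [-0.738, -3.054, 0.0]
contact_force: [0.0, 0.1, -1.6]
opening: 0.0431
grip_force: 41.5
t: 19.88
tool_pos: [0.5609, -0.0071, 0.0532]
tool_rot: [0.738, 3.054, -0.0]
contact_force: [-2.2, 0.9, 3.3]
opening: 0.0431
grip_force: 42.0
```

```bash
python3 -m jog '[[0,0,0,0,0,0,-0.1],[0,0,0,0,0,0,0.1],[0,0,0,0,0,0,0.4],[0,0,0,0,0,0,0.4],[0,0,0,0,0,-0.3,0.4]]'
python3 -m jog '[[0,0,0,0,0,-1,0.4],[0,0,0,0,0,-1,0.4],[0,0,0,0,0,-1,0.4],[0,0,0,0,0,-1,0.4],[0,0,0,0,0,-0.7,0.4]]'
python3 -m jog '[[0,0,0,0,0,0,0.4],[0,0,0,0,0,0,0.4]]'
python3 - <<'E'
from h import *
np.set_printoptions(precision=4,suppress=True)
W=Cam("wrist","w6"); S=Cam("side","s6"); t,M,o=tool(); print(t,np.degrees(np.arctan2(M[1,1],M[0,1])))
q=W.proj([.5596,-.0068,.078])[0]; qs=S.proj([.5596,-.0068,.078])[0]; print('expected',q,qs)
out=[]
for c,p,r in((W,q,40),(S,qs,16)):
    m=c.mask((3,100,60),(16,255,255),(p[0]-r,p[1]-r,p[0]+r,p[1]+r)); n,l,st,ce=cv2.connectedComponentsWithStats(m)
    for i in range(1,n):
        if st[i,4]>15: print(st[i],ce[i])
    i=1+np.argmax(st[1:,4]); out.append(ell(l==i)); print(out[-1])
p,e=tri((W,S),(out[0][0],out[1][0])); print('ring',p,e,W.plane(out[0][0],.078))
E
```

```text
t: 20.5
tool_pos: [0.56, -0.007, 0.0608]
tool_rot: [-0.737, -3.052, 0.0]
contact_force: [-0.2, -0.5, -0.5]
opening: 0.0597
grip_force: 0.0
t: 21.12
tool_pos: [0.5614, -0.0072, 0.2049]
tool_rot: [0.737, 3.051, 0.0]
contact_force: [0.2, -0.1, 0.1]
opening: 0.0598
grip_force: 0.0
t: 21.38
tool_pos: [0.5601, -0.007, 0.2012]
tool_rot: [-0.737, -3.052, 0.0]
contact_force: [0.3, 0.5, -0.3]
opening: 0.0597
grip_force: 0.0
[ 0.5598 -0.007   0.2006] 62.82548522465073
expected [324.0806 184.0126] [300.0698 202.273 ]
[301 162  48  47 982] [324.0764 185.053 ]
((324.10296630859375, 185.17379760742188), (46.042152404785156, 47.5410041809082), 89.51361083984375)
[284 186  32  21 348] [299.408  192.1379]
[294 212  14   6  83] [300.4217 214.5301]
((299.5, 190.43099975585938), (31.492807388305664, 32.329200744628906), 90.0)
ring [ 0.5563 -0.004   0.1117] [array([1.4, 5.3]), array([-1.6,  0.7])] [[ 0.5605 -0.0072  0.078 ]]
```

Ring seen at (0.5605,-0.0072); its apparent size ratio (1.074) matches the seated height of 0.078. Back to the knob.

```bash
python3 -m jog '[[0,0,0,-0.67,-0.52,0,0],[0,0,0,-0.67,-0.52,0,0],[0,0,0,-0.67,-0.52,0,0],[0,0,1,0,0,0,0],[0,0,1,0,0,0,0]]'
python3 -m jog '[[0,0,1,0,0,0,0],[0,0,1,0,0,0,0],[0,0,1,0,0,0,0],[0,0,1,0,0,0,0],[0,0,1,0,0,0,0]]'
python3 -m jog '[[0,0,0.6,0,0,0,0],[0,0,0,0,0,1,0],[0,0,0,0,0,1,0],[0,0,0,0,0,1,0],[0,0,0,0,0,0,0]]' 30
python3 - <<'E'
from h import *
np.set_printoptions(precision=4,suppress=True)
W=Cam("wrist","w7"); t,M,o=tool(); print(t,np.degrees(np.arctan2(M[1,1],M[0,1])),o['opening'])
q=W.proj([.5922,-.0755,.063])[0]; print('expected knob',q)
m=W.mask((0,0,0),(180,255,55),(q[0]-35,q[1]-40,q[0]+35,q[1]+30)); n,l,st,ce=cv2.connectedComponentsWithStats(m)
for i in range(1,n):
    if st[i,4]>30: print(st[i],ce[i])
E
```

```text
t: 22.1
tool_pos: [0.5937, -0.0783, 0.2022]
tool_rot: [-1.008, -2.975, 0.0]
contact_force: [0.1, 0.4, 0.6]
opening: 0.0422
grip_force: 0.0
t: 22.72
tool_pos: [0.5936, -0.0779, 0.2024]
tool_rot: [-1.627, -2.687, 0.0]
contact_force: [-1.0, 0.8, 0.3]
opening: 0.0425
grip_force: 0.0
t: 23.35
tool_pos: [0.5913, -0.0771, 0.1092]
tool_rot: [-1.69, -2.641, 0.003]
contact_force: [-0.8, -0.2, -0.5]
opening: 0.0426
grip_force: 0.0
[ 0.5926 -0.0772  0.1114] 24.77189644441841 0.04256224591182696
expected knob [325.5397 216.2403]
[312 190  28  39 874] [325.6808 209.3238]
```

```bash
python3 -m jog '[[0,0,0,0.04,0,1,0],[0,0,0,0,0,1,0],[0,0,0,0,0,0.46,0],[0,0,0,0,0,0,-1],[0,0,0,0,0,0,-1]]' 30
python3 -m jog '[[0,0,0,0,0,0,-1],[0,0,0,0,0,0,-1]]' 30
python3 - <<'E'
from h import *
o=status.get_obs(); M=R.from_rotvec(o['tool_rot']).as_matrix(); d=np.array(o['tool_pos'])[:2]-[.5596,-.0068]; print(np.hypot(*d),np.degrees(np.arctan2(d[1],d[0])),np.degrees(np.arctan2(M[1,1],M[0,1])),o['contact_force']@M)
E
```

```text
t: 24.02
tool_pos: [0.5934, -0.0757, 0.04]
tool_rot: [1.691, 2.646, 0.0]
contact_force: [0.1, -1.0, -1.9]
opening: 0.0166
grip_force: 29.7
t: 24.28
tool_pos: [0.5934, -0.0756, 0.04]
tool_rot: [1.69, 2.645, 0.0]
contact_force: [-0.1, -0.6, 1.3]
opening: 0.0171
grip_force: 29.9
0.0767027206385765 -63.82132086864611 24.83720392307191 [-0.5183039  -0.35794396 -1.28624332]
```

```bash
python3 -m jog '[[0,0,-1,0,0.221,0,-1],[0,0,-1,0,0.221,0,-1],[0,0,-1,0,0.221,0,-1],[0,0,-1,0,0.221,0,-1],[0,0,-1,0,0.221,0,-1]]'
python3 - <<'E'
from h import *
o=status.get_obs(); M=R.from_rotvec(o['tool_rot']).as_matrix(); d=np.array(o['tool_pos'])[:2]-[.5596,-.0068]; print(np.hypot(*d),np.degrees(np.arctan2(d[1],d[0])),np.degrees(np.arctan2(M[1,1],M[0,1])),o['contact_force']@M)
E
```

```text
t: 24.9
tool_pos: [0.6194, -0.0551, 0.0399]
tool_rot: [-1.075, -2.95, -0.003]
contact_force: [-5.8, 4.4, 6.0]
opening: 0.0169
grip_force: 30.4
0.07681819349564446 -38.925570214497135 49.96152235941526 [ 7.24223036 -0.35281811 -5.99126791]
```

```bash
python3 -m jog '[[0,0,-1,0,0.221,0,-1],[0,0,-1,0,0.221,0,-1],[0,0,-1,0,0.221,0,-1],[0,0,-1,0,0.221,0,-1],[0,0,-1,0,0.221,0,-1]]'
python3 -m jog '[[0,0,-1,0.01,0.221,0,-1],[0,0,-1,0.01,0.221,0,-1],[0,0,-1,0.01,0.221,0,-1],[0,0,0,0,0,0,-1]]'
python3 - <<'E'
from h import *
o=status.get_obs(); M=R.from_rotvec(o['tool_rot']).as_matrix(); d=np.array(o['tool_pos'])[:2]-[.5596,-.0068]; print(np.hypot(*d),np.degrees(np.arctan2(d[1],d[0])),np.degrees(np.arctan2(M[1,1],M[0,1])),o['contact_force']@M)
E
```

```text
t: 25.52
tool_pos: [0.6343, -0.0259, 0.0398]
tool_rot: [-0.411, -3.109, -0.005]
contact_force: [-10.5, 5.7, 9.8]
opening: 0.017
grip_force: 30.8
t: 26.02
tool_pos: [0.6372, -0.0068, 0.0398]
tool_rot: [-0.003, -3.137, -0.003]
contact_force: [-9.5, 2.9, 7.1]
opening: 0.0163
grip_force: 30.7
0.07761974730681456 -0.001215958173736213 89.87215342256543 [ 9.53599618  2.84870167 -7.10103543]
```

```bash
python3 -m jog '[[0,0,-1,0.02,0.221,0,-1],[0,0,-1,0.02,0.221,0,-1],[0,0,0,0,0.01,0,-1],[0,0,0,0,0,0,-1]]'
python3 - <<'E'
from h import *
o=status.get_obs(); M=R.from_rotvec(o['tool_rot']).as_matrix(); d=np.array(o['tool_pos'])[:2]-[.5596,-.0068]; print(np.hypot(*d),np.degrees(np.arctan2(d[1],d[0])),np.degrees(np.arctan2(M[1,1],M[0,1])),o['contact_force']@M)
E
```

```text
t: 26.52
tool_pos: [0.6363, 0.0065, 0.0399]
tool_rot: [0.268, -3.128, -0.004]
contact_force: [-5.4, 3.2, 4.9]
opening: 0.0167
grip_force: 30.5
0.07786083739198221 9.80089785626219 99.809925258014 [ 4.83312115  4.05130125 -4.85971601]
```

```bash
python3 -m jog '[[0,0,0,0,0.015,0,-1],[0,0,0,0,0,0,-1],[0,0,0,0,0,0,0],[0,0,0,0,0,0,0],[0,0,0,0,0,-0.3,0]]'
python3 -m jog '[[0,0,0,0,0,-1,0],[0,0,0,0,0,-1,0],[0,0,0,0,0,-1,0],[0,0,0,0,0,-0.5,0],[0,0,0,0,0,0,0]]'
python3 - <<'E'
from h import *
np.set_printoptions(precision=4,suppress=True)
W=Cam("wrist","w8"); t,M,o=tool(); print(t,np.degrees(np.arctan2(M[1,1],M[0,1])))
C=np.array([.5596,-.0068]); ang=lambda p:(np.degrees(np.arctan2(*(p[:2]-C)[::-1])),np.hypot(*(p[:2]-C)))
def blobs(n,lo,hi,q,r,z,mn=30):
    m=W.mask(lo,hi,(q[0]-r,q[1]-r,q[0]+r,q[1]+r)); k,l,st,ce=cv2.connectedComponentsWithStats(m)
    for i in range(1,k):
        if st[i,4]>mn: p=W.plane(ce[i],z)[0]; print(n,st[i],ce[i],p,ang(p))
c=W.proj([*C,.03])[0]
blobs('tab',(18,150,80),(32,255,255),c,140,.032)
for n,z in(('red',.0115),):
    q=W.proj([C[0]+.0886,C[1]+.0156,z])[0]; print(q); blobs('red',(0,170,70),(6,255,255),q,25,z,10)
q=W.proj([C[0]+.0748,C[1]+.0134,.05])[0]; blobs('knob',(0,0,0),(180,255,55),q,28,.047)
q=W.proj([*C,.078])[0]; blobs('ring',(3,100,60),(16,255,255),q,40,.078,200)
E
```

```text
t: 27.15
tool_pos: [0.6362, 0.0056, 0.0471]
tool_rot: [0.269, -3.128, -0.001]
contact_force: [-0.4, -0.2, 0.1]
opening: 0.0428
grip_force: 0.0
t: 27.78
tool_pos: [0.6377, 0.0055, 0.1543]
tool_rot: [-0.269, 3.127, -0.001]
contact_force: [-0.1, 0.1, -0.6]
opening: 0.0431
grip_force: 0.0
[0.6368 0.0056 0.1526] 99.82611539585042
tab [360  29  34  33 546] [376.7015  44.5934] [0.527  0.0242 0.032 ] (np.float64(136.4701734691718), np.float64(0.045027936803233165))
tab [264 105  31  30 430] [278.8907 119.6488] [ 0.5921 -0.0386  0.032 ] (np.float64(-44.37784439977277), np.float64(0.045430621114130855))
[326.3677 190.9456]
knob [314 172  22  31 542] [324.179  187.1458] [0.6352 0.0045 0.047 ] (np.float64(8.465796559066222), np.float64(0.07645878838838788))
ring [ 295   50   64   67 1923] [326.0203  82.2538] [ 0.5601 -0.0077  0.078 ] (np.float64(-62.332130878361134), np.float64(0.0009729327966577858))
```

Tabs and knob show the collar at about 73.2° versus 74.5° wanted, ~1.2° short; nudge it on.

```bash
python3 -m jog '[[0,0,-0.25,0,0.075,0,0],[0,0,0,0,0,1,0],[0,0,0,0,0,1,0],[0,0,0,0,0,1,0],[0,0,0,0,0,0.75,0]]'
python3 -m jog '[[0,0,0,0,0,0,0],[0,0,0,0,0,0,-1],[0,0,0,0,0,0,-1],[0,0,0,0,0,0,-1],[0,0,0,0,0,0,-1]]' 30
python3 -m jog '[[0,0,0,0,0,0,0],[0,0,0,0,0,0,0],[0,0,0,0,0,-0.3,0],[0,0,0,0,0,-1,0],[0,0,0,0,0,-1,0]]'
python3 -m jog '[[0,0,0,0,0,-1,0],[0,0,0,0,0,-1,0],[0,0,0,0,0,0,0],[0,0,0,0,0,0,0]]'
cat > m.py <<'E'
from h import *
np.set_printoptions(precision=4,suppress=True)
W=Cam("wrist","w9"); t,M,o=tool(); print(o['t'],t)
C=np.array([.5596,-.0068]); q=W.proj([*C,.03])[0]
m=W.mask((18,150,80),(32,255,255),(q[0]-150,q[1]-150,q[0]+150,q[1]+150)); k,l,st,ce=cv2.connectedComponentsWithStats(m)
i=np.argsort(-st[1:,4])[:2]+1; p=[W.plane(ce[j],.032)[0] for j in i]; d=p[0]-p[1]; a=np.degrees(np.arctan2(d[1],d[0]))%180; print(st[i],p,'tabs',a,'collar rad',np.radians(a-90+27.2))
q=W.proj([C[0]+.0748,C[1]+.0134,.05])[0]; m=W.mask((0,0,0),(180,255,55),(q[0]-28,q[1]-28,q[0]+28,q[1]+28)); ce,s,_=W.blob(m); p=W.plane(ce,.047)[0]; print('knob',s,p,np.degrees(np.arctan2(*(p[:2]-C)[::-1])))
E
python3 m.py
```

```text
t: 28.45
tool_pos: [0.6348, 0.0081, 0.0371]
tool_rot: [0.304, -3.123, -0.001]
contact_force: [-0.1, 0.0, -0.2]
opening: 0.0426
grip_force: 0.0
t: 29.08
tool_pos: [0.6377, 0.0077, 0.0418]
tool_rot: [-0.303, 3.124, -0.001]
contact_force: [0.6, -0.5, 3.9]
opening: 0.0166
grip_force: 29.8
t: 29.7
tool_pos: [0.6362, 0.0079, 0.1101]
tool_rot: [0.303, -3.126, -0.0]
contact_force: [1.1, 0.2, 0.2]
opening: 0.0429
grip_force: 0.0
t: 30.2
tool_pos: [0.6359, 0.0079, 0.1683]
tool_rot: [0.303, -3.126, -0.0]
contact_force: [-1.4, -0.1, 0.0]
opening: 0.0426
grip_force: 0.0
30.25 [0.6355 0.0079 0.1675]
[[356  35  33  32 488]
 [265 106  30  28 388]] [array([0.5268, 0.0237, 0.032 ]), array([ 0.5924, -0.0382,  0.032 ])] tabs 136.69196436062495 collar rad 1.289658068859212
knob [312 170  21  29 471] [0.6351 0.0053 0.047 ] 9.071742312560211
```

```bash
python3 -m jog '[[0,0,0,0,0,-1,0],[0,0,0,0,0,-1,0],[0,0,0,0,0,0,0],[0,0,0,0,0,0,0]]' | head -2; python3 m.py; python3 -c "
from station import finish_job; print(finish_job())"
```

```text
t: 30.75
tool_pos: [0.6355, 0.0079, 0.2269]
30.8 [0.6353 0.0079 0.2264]
[[350  47  27  26 335]
 [275 105  25  23 274]] [array([0.527 , 0.0234, 0.032 ]), array([ 0.5921, -0.0379,  0.032 ])] tabs 136.71333090700568 collar rad 1.290030985443336
knob [314 159  17  22 294] [0.635  0.0051 0.047 ] 8.939183241202498
the job is handed in; nothing more can be done
None
```

The job is handed in at about 31 s: the collar was opened to its stop, the copper spool was lowered gently onto the seat, and the collar was then locked at about 1.29 rad (1.3 wanted). The gripper is clear and the other objects were left alone, though I did not re-check them in a final picture.

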